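# Dock the specimen carousel on its hidden pin

## Task

Lift the black specimen carousel off its blue parking puck by its grip post and take it to the loading dock, keeping it level. Set it lightly on the dock with its centre over either end of the slot, slide it along the slot until it drops onto the hidden locating pin and lies flat on the deck, then press it down until the sprung deck is fully home, and finish while still holding it down like that. Leave the other things on the bench where they are.

Things in the scene. Friction and masses are not known exactly. Their poses are not given: they have to be found in the camera images.
- carousel: Loose specimen carousel, 150 to 240 g: black disc, 90 mm diameter, 14 mm thick, eight shiny stubs (11 mm diameter, 5 mm tall) on it at 36 mm radius, and a central grip post (see post). In the centre of its underside, out of sight, a blind round bore 16 mm in diameter, 14 mm deep. Origin: centre of the underside; z up.
- post (a point): Middle of the carousel's grip post, 39 mm above the carousel's underside: upright, square, 24 x 24 mm, sides square to the carousel's x and y, from 18 to 60 mm above the underside, red band near the top. Below it, from 14 to 18 mm, a round collar 32 mm in diameter.
- puck: Fixed blue parking puck, 110 mm diameter, 12 mm high, on which the carousel waits. Origin: centre of its underside.
- dock: Fixed loading dock: white base, 160 (x) x 124 (y) mm, 30 mm high, carrying a sprung aluminium deck, 140 x 105 mm, its top 40 mm above the bench at rest. A dark slot, 46 x 18 mm, runs along the dock's x axis through the middle of the deck. Origin: centre of the base's underside, on the bench; z up.
- slot (a point): Centre of the slot, 40 mm up. A fixed brass pin, 12 mm diameter, tapering over its top 4 mm to a 6 mm flat tip 48 mm above the bench, stands on the slot's centre line (dock's x axis) anywhere within 15 mm of this point; its place is not reported. The carousel rides on the tip until its bore comes over the pin, then can go down 8 mm to the deck.
- deck (a joint): How far the sprung deck is pushed down, in m: 0 at rest, 0.004 against its stop. The spring pushes back with about 4 N at rest and 8 N at the stop; the carousel's weight alone does not move it.
- mouse: Bystander: black computer mouse, 105 x 60 x 32 mm. Origin: centre of its underside.
- vial: Bystander: small jar with a white cap, 28 mm diameter x 55 mm. Origin: centre of its underside.
- dish: Bystander: shallow glass dish, 80 mm diameter x 14 mm. Origin: centre of its underside.
- tray: Bystander: clear open plastic tray, 90 x 60 x 25 mm. Origin: centre of its underside.
Things that resemble listed ones, but are neither listed nor needed, are in the scene too. Of the things that look like the dock, take the one that is farthest to the robot's left at the start.

How it is judged:
On the way, in this order (a step that is already met when the one before it is completed fails the run):
1. the carousel is held clear of the puck (z of carousel in the frame of puck above 0.022 m and contact force between the fingers and carousel above 1 N), for 0.1 s.
2. the carousel is set low on the dock, its centre over one end of the slot ((x of carousel in the frame of slot above 0.018 m or x of carousel in the frame of slot below -0.018 m) and horizontal distance between carousel and slot below 0.04 m and z of carousel in the frame of dock below 0.054 m and contact force between the fingers and carousel above 1 N), for 0.1 s.
3. the carousel, in the fingers, has dropped over the pin and lies flat at the deck (horizontal distance between carousel and dock below 0.025 m and angle between carousel's own z axis and vertical below 0.06 rad and z of carousel in the frame of dock below 0.0425 m and contact force between the fingers and carousel above 1 N), for 0.1 s.
At the end, for the whole second after the job is handed in: Carousel level (0.06 rad) and still, centre within 25 mm of the dock's, underside below 37.8 mm over the dock's foot (so the pin is in its bore); fingers still touch it (over 1 N), it bears on the dock with over 4 N and holds it down by over 3 of its 4 mm (horizontal distance between carousel and dock below 0.025 m and angle between carousel's own z axis and vertical below 0.06 rad and z of carousel in the frame of dock below 0.0378 m and value of joint deck above 0.003 m and contact force between the fingers and carousel above 1 N and contact force between carousel and dock above 4 N and linear speed of carousel below 0.01 m/s); the arm keeps its last pose, push and grip.
It fails at once if the carousel is tipped by more than 0.35 rad (angle between carousel's own z axis and vertical above 0.35 rad).
It fails at once if a bystander is moved by more than 20 mm (distance of any of mouse, vial, dish, tray from where it was at the start of the episode above 0.02 m).
It also fails if it takes over 45 s, if anything falls off the work surface, if the arm or the gripper's body presses on something with over 40 N, if the wrist force passes 120 N, or if a joint passes its speed limit or range.

## Robot

A 6-joint arm with a two-finger parallel gripper is mounted at the origin on the work surface. World frame = base frame: x ahead of the robot, y to its left, z up, the work surface at z = 0. Lengths are in m, angles in rad, forces in N, time in s.
With the tool pointing down it reaches from about 0.35 to 0.775 m from the base axis. Payload 5.5 kg.
Tool frame: the origin (TCP) lies at the centre of the arm's flange, where the gripper is bolted on; the fingertips stand 173 mm ahead of it and the grasp point (between the pads) lies 155 mm ahead of it; z points along the fingers, y is the line along which they close (so a half turn about z gives the same grasp; the last joint's range is limited). The gripper opens to 85 mm and grips with 20 to 120 N. Pads are 22 mm wide; open, the fingers measure 114 mm over their backs; the gripper's body (76 mm by 85 mm) begins 54 mm behind the grasp point. The pads swing forward as they close: fully open they stand 13 mm farther back than shut.
Start: joints at [1.038, 0.313, 0.046, 1.304, 0, 1.431], TCP at [0.22, 0.531, 0.405] pointing down, gripper open.
Joint ranges: [-2.76, 2.76], [-0.86, 1.69], [-1.03, 1.26], [-2.2, 2.34], [-1.47, 1.5], [-3.14, 3.14]. Speed limits (rad/s): [2.57, 2.57, 3.14, 3.14, 3.14, 3.14].

## Interface

Orientations are given as a unit quaternion [w, x, y, z].
In Python, from rig import ctrl gives the robot as it stands. Calls block until the motion is done:
- ctrl.move_to(position, orientation): joint-space move of the TCP to a pose.
- ctrl.movel(position, v=0.15, orientation=None, contact_N=None): straight line of the TCP; orientation=None keeps the orientation; v is the mean speed in m/s. With contact_N (N) it stops when the force on the tool has changed by that much, and returns True; else False.
- ctrl.movej(angles): joint-space move.
- ctrl.grip(opening, f_grip=None): finger opening in m; f_grip is the grip in N (None keeps the last); returns when the fingers have stopped.
- ctrl.wait(seconds).
- ctrl.solve_ik(position, orientation): joint angles nearest the present ones, or None.
- ctrl.camera(name): name is "side" or "top"; returns a dict with "img" (420x560x3 uint8, blue, green, red), "depth" (420x560 float32, m along the optical axis (not along the pixel's ray), 0 where there is no reading), "intrinsics" (3x3 intrinsics, pixels), "world_to_cam" (4x4, takes a point from world to camera coordinates). Camera axes: x right, y up, looking along -z (the intrinsics and any distortion apply to the point x, -y, -z); pixel columns grow to the right and rows downward; lengths in m; the calibration is good to about 2 mm. A picture is of the moment at which its call begins.
A pose or a line that the arm cannot do raises ctrl.PlanningError and nothing moves.
- ctrl.job_done(): hands the job in; it is judged then, once.
Trained networks look in a picture, given as the dict that the camera call returned (one of the last four; its "shot" number tells which), for a name from the list of things; names that differ only in an ending like _2 or _b are one class to them, and where a whole thing is asked for, a point or a joint stands for the part that bears it (a point fixed in the world has none). Each returns a list of dicts, best first, with "confidence" (0 to 1); they miss things now and then, are a little off and sometimes report something else, mostly with a low value. They report only what shows in the picture. A call takes as long as a camera call. They do not tell look-alikes from the thing itself.
- ctrl.look_for(picture, thing): "position" ([x, y, z] in m, in world coordinates, good to about 4 mm: the middle of the surface that is visible of it).
Readings, each from a call of its own:
- ctrl.read_t(): time.
- ctrl.read_q(): joint angles.
- ctrl.read_dq(): joint speeds.
- ctrl.read_effort(): joint torques, N m.
- ctrl.read_ee_pos(): TCP position.
- ctrl.read_tcp_rot(): TCP orientation.
- ctrl.read_force(): force on the tool from outside, world axes, zero at the start.
- ctrl.read_moment(): the same for the moment, N m.
- ctrl.read_gripper_width(): finger opening in m.
- ctrl.read_grip_force(): force on a finger pad.
Only numpy, scipy, OpenCV 4.12 (cv2) and the standard library are available. Lean on these libraries where they do the work, as an engineer would, in place of code of your own. Each camera call takes 0.05 s, during which the arm holds its last target. There are 200 camera calls.

## Working session

There is one attempt and no reset: what is moved stays moved. The work goes in short steps, each a Python script; the robot and the scene stay as the last script left them, time stands still between calls to the robot, and variables do not carry over. Pictures are saved under pics/ and viewed, at most 10 in all, crops included, and the job is handed in when it is done.

```bash
ls; mkdir -p pics; python3 - <<'E'
from rig import ctrl
import cv2,numpy as np,pickle
for n in ("top","side"):
    p=ctrl.camera(n); cv2.imwrite(f"pics/{n}0.png",p["img"]); pickle.dump({k:p[k] for k in("img","depth","intrinsics","world_to_cam")},open(f"{n}0.pkl","wb"))
    for t in("carousel","post","puck","dock","slot","mouse","vial","dish","tray"):
        try: print(n,t,[(np.round(d["position"],3).tolist(),round(d["confidence"],2)) for d in ctrl.look_for(p,t)])
        except Exception as e: print(n,t,e)
print(ctrl.read_t(),ctrl.read_ee_pos(),ctrl.read_tcp_rot(),ctrl.read_force())
E
```

```text
pics
top carousel [([0.589, 0.238, 0.027], 0.64), ([0.749, -0.042, 0.053], 0.41)]
top post [([0.596, 0.238, 0.022], 0.8)]
top puck [([0.564, 0.225, 0.012], 0.67)]
top dock [([0.757, -0.368, 0.036], 0.86), ([0.511, -0.177, 0.043], 0.65), ([0.228, -0.248, 0.041], 0.62)]
top slot [([0.511, -0.177, 0.041], 0.84), ([0.76, -0.364, 0.038], 0.69), ([0.225, -0.248, 0.041], 0.57)]
top mouse [([0.448, -0.009, 0.032], 0.96)]
top vial [([0.75, -0.042, 0.056], 0.46)]
top dish [([0.778, -0.136, 0.01], 0.84), ([0.447, -0.014, 0.031], 0.43)]
top tray [([0.772, 0.166, 0.003], 0.61)]
side carousel [([0.589, 0.226, 0.027], 0.96)]
side post [([0.595, 0.233, 0.029], 0.65)]
side puck [([0.577, 0.21, 0.016], 0.74)]
side dock [([0.516, -0.195, 0.042], 0.97), ([0.759, -0.386, 0.04], 0.76), ([0.234, -0.273, 0.043], 0.73), ([0.753, -0.048, 0.037], 0.32)]
side slot [([0.235, -0.276, 0.038], 0.97), ([0.515, -0.196, 0.039], 0.96), ([0.764, -0.385, 0.04], 0.72)]
side mouse [([0.452, -0.026, 0.024], 0.79)]
side vial [([0.751, -0.046, 0.04], 0.62)]
side dish [([0.778, -0.125, 0.007], 0.81)]
side tray [([0.778, 0.168, 0.012], 0.73)]
1.0 [0.22012281 0.53121991 0.40470087] [9.88992551e-06 1.95141235e-01 9.80775151e-01 3.11148619e-05] [-0.0828593   0.02342455 -0.331606  ]
```

View pics/top0.png

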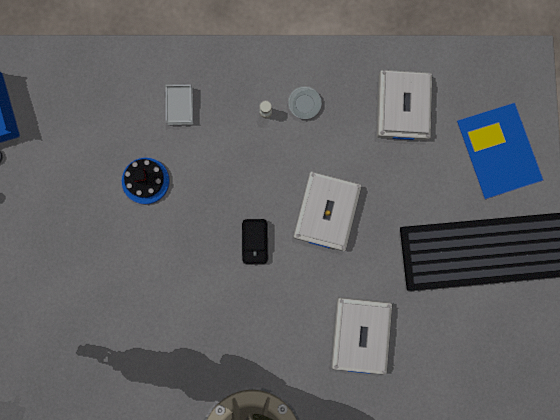

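View pics/side0.png

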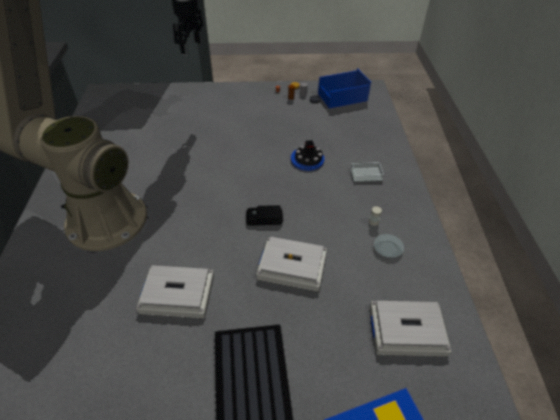

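The top view shows the carousel on the blue puck at (145,180). The leftmost dock is at (328,210), slightly rotated, with a brass spot in its slot at (327,212). The other two docks, at (405,103) and (362,337), are decoys. Next I'll measure precisely.

```bash
cat > geo.py <<'E'
import numpy as np,cv2,pickle
def cloud(p):
    K=p["intrinsics"];d=p["depth"];v,u=np.mgrid[:d.shape[0],:d.shape[1]]
    c=np.stack([(u-K[0,2])/K[0,0]*d,-(v-K[1,2])/K[1,1]*d,-d,np.ones_like(d)],-1)
    W=c@np.linalg.inv(p["world_to_cam"]).T
    return W[...,:3]
def onplane(p,uv,z):
    K=p["intrinsics"];T=np.linalg.inv(p["world_to_cam"])
    r=T[:3,:3]@np.array([(uv[0]-K[0,2])/K[0,0],-(uv[1]-K[1,2])/K[1,1],-1]);o=T[:3,3]
    return o+r*(z-o[2])/r[2]
def pix(p,P):
    c=p["world_to_cam"]@np.r_[P,1];K=p["intrinsics"]
    return np.array([K[0,2]+K[0,0]*c[0]/-c[2],K[1,2]+K[1,1]*-c[1]/-c[2]])
E
python3 - <<'E'
from geo import *
top=pickle.load(open("top0.pkl","rb"));side=pickle.load(open("side0.pkl","rb"))
print(np.linalg.inv(top["world_to_cam"])[:3,3],np.linalg.inv(side["world_to_cam"])[:3,3],top["intrinsics"],side["intrinsics"])
for n,p in(("top",top),("side",side)):
    W=cloud(p);ok=p["depth"]>0
    near=ok&(np.hypot(W[...,0]-.59,W[...,1]-.235)<.08)
    w=W[near]
    for a,b in((.05,.09),(.02,.029),(.008,.015)):
        s=w[(w[:,2]>a)&(w[:,2]<b)]
        if len(s): print(n,a,len(s),s.mean(0).round(4),s.min(0).round(4),s.max(0).round(4))
    nd=ok&(np.hypot(W[...,0]-.511,W[...,1]+.177)<.11)&(W[...,2]>.036)&(W[...,2]<.06)
    m=W[nd]; (c,s,a)=cv2.minAreaRect(m[:,:2].astype(np.float32)); print("dock",c,s,a,np.median(m[:,2]))
    g=p["img"].astype(int);br=(g[...,2]-g[...,0]>60)&(np.hypot(W[...,0]-.511,W[...,1]+.18)<.04)
    vs,us=np.nonzero(br);print("brass",len(us),us.mean() if len(us) else 0,vs.mean() if len(us) else 0, onplane(p,(us.mean(),vs.mean()),.048) if len(us) else 0, np.median(W[br][:,2]) if len(us) else 0)
    dk=(g.max(2)<110)&ok&(np.hypot(W[...,0]-.511,W[...,1]+.18)<.04)|br
    vs,us=np.nonzero(dk)
    if len(us):
        P=np.array([onplane(p,(a,b),.04)[:2] for a,b in zip(us,vs)]);print("slot",cv2.minAreaRect(P.astype(np.float32)),P.mean(0))
a=cv2.resize(top["img"][150:210,115:175],(480,480),interpolation=cv2.INTER_CUBIC)
b=cv2.resize(side["img"][132:172,285:335],(300,240),interpolation=cv2.INTER_CUBIC)
c=cv2.resize(top["img"][190:230,303:353],(300,240),interpolation=cv2.INTER_CUBIC)
cv2.imwrite("pics/crop.png",cv2.convertScaleAbs(np.hstack([a,np.vstack([b,c])]),alpha=1.6))
E
```

```text
[ 0.39369981 -0.03693036  1.27199545] [ 0.44966155 -0.82569425  0.89541255] [[542.60319819   0.         280.18353536]
 [  0.         542.60319819 207.22093824]
 [  0.           0.           1.        ]] [[423.7870052    0.         280.12438787]
 [  0.         423.7870052  211.6099273 ]
 [  0.           0.           1.        ]]
top 0.05 153 [0.5931 0.241  0.0699] [0.5802 0.229  0.0512] [0.6079 0.2564 0.0791]
top 0.02 713 [0.5918 0.2413 0.026 ] [0.5409 0.198  0.0201] [0.6392 0.2878 0.029 ]
top 0.008 416 [0.5768 0.2339 0.012 ] [0.5355 0.1636 0.008 ] [0.6439 0.2958 0.015 ]
dock (0.5146385431289673, -0.18224100768566132) (0.10542743653059006, 0.1405516266822815) 74.89440155029297 0.04110155980357488
brass 16 327.25 212.4375 [ 0.50833934 -0.17858269  0.048     ] 0.04769401430753584
slot ((0.5149224996566772, -0.18170617520809174), (0.01611356809735298, 0.04538263380527496), 74.91131591796875) [ 0.51517265 -0.18163036]
side 0.05 83 [0.5949 0.2393 0.0659] [0.5822 0.2293 0.05  ] [0.6094 0.2565 0.0766]
side 0.02 253 [0.5951 0.2335 0.0259] [0.5512 0.1959 0.0201] [0.6394 0.2866 0.029 ]
side 0.008 177 [0.5837 0.217  0.0118] [0.5384 0.1852 0.0081] [0.6467 0.2854 0.015 ]
dock (0.5164099931716919, -0.18041053414344788) (0.11019283533096313, 0.14016398787498474) 74.76403045654297 0.04016141550822627
brass 7 290.0 255.71428571428572 [ 0.50964406 -0.18313773  0.048     ] 0.047677125831655065
slot ((0.5159382224082947, -0.18157288432121277), (0.016267385333776474, 0.0441778302192688), 80.07269287109375) [ 0.51648476 -0.18121028]
```

View pics/crop.png

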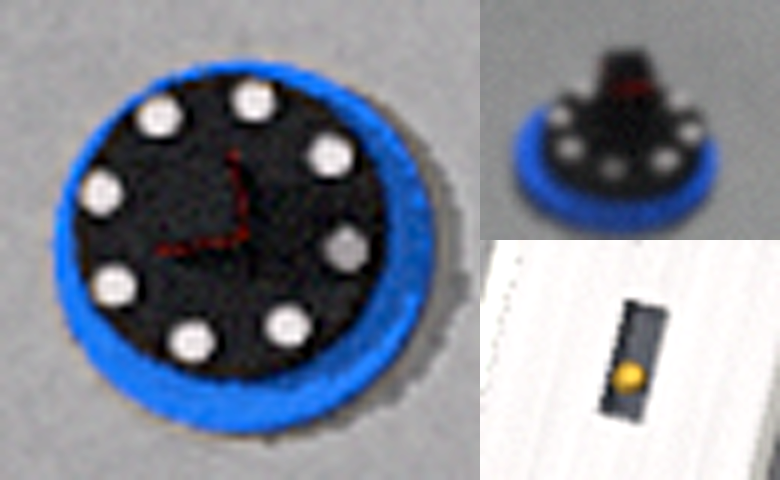

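The crop shows the post's red band with its corner at crop pixel (245,238). Its edges run left to (155,252) and up to (232,150), which puts the post about 8.6° off square. The eight stubs are clear, and the brass pin tip sits toward the near end of the slot. I'll refine the carousel's centre from the stubs in both views and move over it.

```bash
python3 - <<'E'
from geo import *
from rig import ctrl
top=pickle.load(open("top0.pkl","rb"));side=pickle.load(open("side0.pkl","rb"))
T=lambda u,v:((u+.5)/8-.5+115,(v+.5)/8-.5+150)
S=np.array([onplane(top,T(*q),.031)[:2] for q in[(158,116),(254,100),(330,155),(347,247),(289,326),(193,341),(114,287),(101,191)]])
ct=S.mean(0);d=S-ct
print("top centre",ct,"radius",np.hypot(*d.T).round(4),"phase",(np.degrees(np.arctan2(d[:,1],d[:,0]))%45).round(1))
c0=onplane(top,T(245,238),.066)
for e in((155,252),(232,150)):
    q=onplane(top,T(*e),.066)-c0; print("edge",np.degrees(np.arctan2(q[1],q[0])),np.hypot(q[0],q[1]))
# side stubs (visible): crop scale 6, origin (285,132)
Q=lambda u,v:((u+.5)/6-.5+285,(v+.5)/6-.5+132)
from scipy.optimize import least_squares
P=np.array([onplane(side,Q(u-480,v),.031)[:2] for u,v in[(560,117),(571,148),(613,167),(665,159),(690,132)]])
r=least_squares(lambda c:np.hypot(P[:,0]-c[0],P[:,1]-c[1])-.036,[.59,.24]);print("side centre",r.x,r.fun.round(4))
# two-view height check: same network-free feature, the corner of the band / the post top
for p in(top,side):
    W=cloud(p);m=(p["depth"]>0)&(np.hypot(W[...,0]-.592,W[...,1]-.241)<.02)&(W[...,2]>.066);print("post top",W[m].mean(0).round(4),np.percentile(W[m][:,2],[50,90]).round(4))
c=(ct+r.x)/2;print("c",c)
q0=ctrl.read_q()
for yaw in(8.6,98.6,188.6,278.6):
    a=np.radians(yaw)/2;o=[0,np.cos(a),np.sin(a),0]
    print(yaw,[np.round(x,2) if x is not None else None for x in(ctrl.solve_ik([c[0],c[1],.21],o),ctrl.solve_ik([.49,-.175,.26],o),ctrl.solve_ik([.51,-.18,.19],o))])
E
```

```text
top centre [0.59512616 0.24352515] radius [0.036  0.0359 0.0356 0.0363 0.0363 0.0359 0.0363 0.0361] phase [32.1 31.7 31.8 32.2 31.9 32.  31.9 31. ]
edge 98.6330054774676 0.02515573087621514
edge 9.067928990258686 0.025214679973278507
side centre [0.59516365 0.24384668] [-0.001  -0.0002  0.0007 -0.0007 -0.0006]
post top [0.5936 0.2423 0.0722] [0.0721 0.0755]
post top [0.5961 0.2419 0.0715] [0.0716 0.0747]
c [0.5951449  0.24368591]
8.6 [array([ 0.26,  0.56, -0.07,  0.94,  0.  , -3.03]), array([-0.5 ,  0.3 , -0.34,  0.93,  0.  ,  2.49]), array([-0.49,  0.41, -0.38,  0.78,  0.  ,  2.5 ])]
98.6 [array([ 0.26,  0.56, -0.07,  0.94,  0.  ,  1.68]), array([-0.5 ,  0.3 , -0.34,  0.93,  0.  ,  0.92]), array([-0.49,  0.41, -0.38,  0.78,  0.  ,  0.93])]
188.6 [array([ 0.26,  0.56, -0.07,  0.94,  0.  ,  0.11]), array([-0.5 ,  0.3 , -0.34,  0.93,  0.  , -0.65]), array([-0.49,  0.41, -0.38,  0.78,  0.  , -0.64])]
278.6 [array([ 0.26,  0.56, -0.07,  0.94,  0.  , -1.46]), array([-0.5 ,  0.3 , -0.34,  0.93,  0.  , -2.22]), array([-0.49,  0.41, -0.38,  0.78,  0.  , -2.21])]
```

Both views agree to within 0.4 mm. I'll grasp now.

```bash
python3 - <<'E'
from geo import *
from rig import ctrl
a=np.radians(98.8)/2;o=[0,np.cos(a),np.sin(a),0]
x,y=.5952,.2436
ctrl.grip(.085,60)
ctrl.move_to([x,y,.34],o)
print(ctrl.movel([x,y,.213],.12,contact_N=6),ctrl.read_ee_pos())
ctrl.grip(.0,60)
print(ctrl.read_gripper_width(),ctrl.read_grip_force(),ctrl.read_force())
p0=ctrl.read_force()
ctrl.movel([x,y,.30],.08); ctrl.wait(.3)
print(ctrl.read_force(),ctrl.read_gripper_width(),ctrl.read_ee_pos(),ctrl.read_t())
S=[]
for n in("top","side"):
    p=ctrl.camera(n);u,v=pix(p,[x,y,.12]).astype(int);S.append(cv2.resize(p["img"][v-50:v+50,u-50:u+50],(400,400),interpolation=cv2.INTER_CUBIC))
cv2.imwrite("pics/lift.png",cv2.convertScaleAbs(np.hstack(S),alpha=1.5))
E
```

```text
False [0.59563337 0.24375733 0.21393958]
0.022983489170052277 60.225058794021606 [0.52399729 0.2651278  2.26671879]
[ 0.36970017  0.20990035 -1.29779615] 0.023238726022289144 [0.59514107 0.24357333 0.29962631] 6.2917
```

View pics/lift.png

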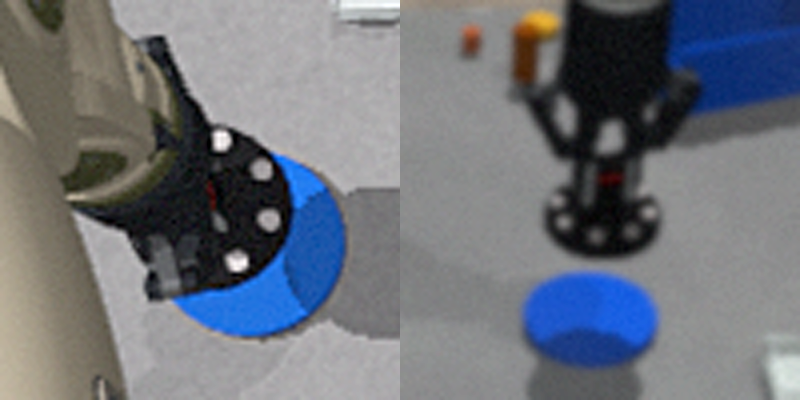

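The carousel is held level and clear of the puck. I'll carry it to the near end of the slot (-23 mm) and set it down lightly.

```bash
python3 - <<'E'
from geo import *
from rig import ctrl
o=ctrl.read_tcp_rot()
C=np.array([.5153,-.1817]);u=np.array([.9655,-.2605])
e=C-.023*u
ctrl.movel([.5952,.2436,.35],.15)
ctrl.move_to([*e,.35],o)
ctrl.movel([*e,.262],.12); ctrl.wait(.3)
f0=ctrl.read_force();print("free",f0)
print(ctrl.movel([*e,.244],.015,contact_N=3),ctrl.read_ee_pos(),ctrl.read_force()); ctrl.wait(.2)
print(ctrl.read_ee_pos(),ctrl.read_force(),ctrl.read_moment(),ctrl.read_gripper_width(),ctrl.read_t())
S=[]
for n in("top","side"):
    p=ctrl.camera(n);a,b=pix(p,[*C,.05]).astype(int);S.append(cv2.resize(p["img"][b-50:b+50,a-50:a+50],(400,400),interpolation=cv2.INTER_CUBIC))
cv2.imwrite("pics/set.png",np.hstack(S))
E
```

```text
free [-0.30852898 -0.60451491 -1.18624337]
True [ 0.49303736 -0.17566844  0.24918776] [-0.44244043  0.38486203  4.74400858]
[ 0.49303107 -0.17567836  0.24916728] [ 0.01851143 -0.06597182  6.12995755] [0.01386654 0.02664359 0.04942459] 0.022934389579267755 10.6833
```

View pics/set.png

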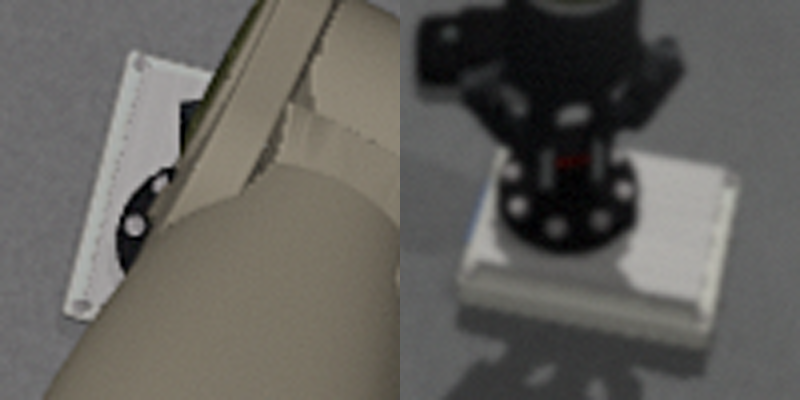

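It rests lightly on the pin tip at the slot's near end. Next I'll slide it along, following with light force.

```bash
python3 - <<'E'
from geo import *
from rig import ctrl
C=np.array([.5153,-.1817]);u=np.array([.9655,-.2605])
f0=np.array([-.31,-.60,-1.19]); s=-.023; z=.2494
t0=ctrl.read_t()
while s<.012 and ctrl.read_t()-t0<14:
    s+=.0015
    ctrl.movel([*(C+s*u),z],.02)
    f=ctrl.read_force()-f0
    if f[2]<2: ctrl.movel([*(C+s*u),z-.0025],.02,contact_N=3)
    elif f[2]>7: ctrl.movel([*(C+s*u),z+.0003],.02)
    zz=ctrl.read_ee_pos()[2]; z=zz
    f=ctrl.read_force()-f0
    print(round(s,4),round(zz,4),f.round(1),round(ctrl.read_t(),2))
    if zz<.2475 : break
E
```

```text
-0.0215 0.2491 [-1.9  1.6 10.2] 11.27
-0.02 0.2492 [-1.7  0.5  5.7] 11.52
-0.0185 0.2493 [-3.2  1.3  6.2] 12.02
-0.017 0.2493 [-1.8  1.   1.2] 12.52
-0.0155 0.2493 [-1.7  2.1  3.8] 12.77
-0.014 0.2492 [-0.9  0.4  2.2] 13.02
-0.0125 0.2477 [4.  0.2 0.7] 13.47
-0.011 0.2458 [2.8 0.6 1.3] 13.93
```

```bash
python3 - <<'E'
from geo import *
from rig import ctrl
C=np.array([.5153,-.1817]);u=np.array([.9655,-.2605]);f0=np.array([-.31,-.60,-1.19])
def rep(k): print(k,ctrl.read_ee_pos().round(4),(ctrl.read_force()-f0).round(1),round(ctrl.read_gripper_width(),4),round(ctrl.read_t(),2))
ctrl.movel([*(C-.007*u),ctrl.read_ee_pos()[2]],.02);ctrl.wait(.2);rep("over")
print(ctrl.movel([*(C-.007*u),.2405],.015,contact_N=4));ctrl.wait(.3);rep("down")
E
```

```text
over [ 0.5083 -0.1798  0.2455] [ 0.2  0.7 -0.3] 0.0229 14.43
False
down [ 0.5086 -0.1799  0.2407] [-0.6  1.6  3.7] 0.0234 15.23
```

It has dropped to the deck. Now I'll press it home.

```bash
python3 - <<'E'
from geo import *
from rig import ctrl
f0=np.array([-.31,-.60,-1.19])
x,y,_=ctrl.read_ee_pos()
ctrl.grip(0,80)
z=.2405
while z>.232:
    z-=.0005
    ctrl.movel([.5086,-.1799,z],.02);ctrl.wait(.1)
    F=ctrl.read_force()-f0; print(round(z,4),ctrl.read_ee_pos().round(4),F.round(1))
    if F[2]>17: break
ctrl.wait(.5);print(ctrl.read_ee_pos(),ctrl.read_force()-f0,ctrl.read_moment(),ctrl.read_gripper_width(),ctrl.read_grip_force(),ctrl.read_t())
p=ctrl.camera("side");a,b=pix(p,[.515,-.182,.05]).astype(int)
cv2.imwrite("pics/press.png",cv2.resize(p["img"][b-50:b+50,a-50:a+50],(500,500),interpolation=cv2.INTER_CUBIC))
E
```

```text
0.24 [ 0.5086 -0.1799  0.2401] [0.2 1.2 3.9]
0.2395 [ 0.5086 -0.1799  0.2396] [-0.7  1.1  4.8]
0.239 [ 0.5086 -0.1799  0.2391] [-0.4  1.1  4.9]
0.2385 [ 0.5086 -0.1799  0.2385] [-0.8  1.4  4.8]
0.238 [ 0.5086 -0.1799  0.238 ] [0.3 1.5 7.3]
0.2375 [ 0.5086 -0.1799  0.2376] [-0.9  1.2  5.7]
0.237 [ 0.5086 -0.1799  0.2374] [-1.   2.3  8.1]
0.2365 [ 0.5086 -0.1799  0.2374] [-3.1  2.4 12.1]
0.236 [ 0.5086 -0.1799  0.2373] [-3.   2.4 15.1]
0.2355 [ 0.5085 -0.1798  0.2373] [-4.6  3.  18.6]
[ 0.5085305  -0.17982182  0.23731203] [-4.38912618  4.1576679  18.97464483] [4.98302221e-01 1.15031322e+00 9.12696006e-05] 0.022840049831618116 83.98084044456482 19.45
```

View pics/press.png

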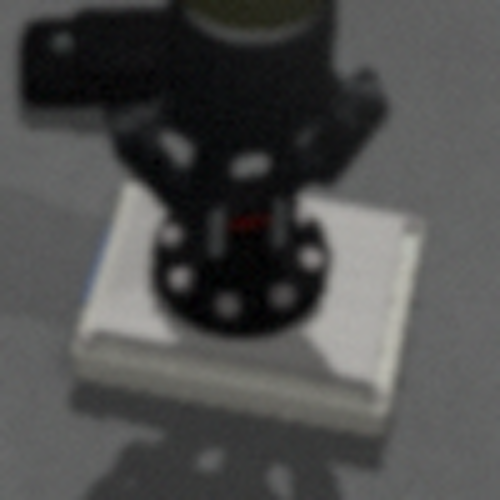

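The arm stopped hard at TCP z 0.2373, which puts the underside at about 36 mm. The carousel is flat on the deck and held with 19 N. Handing in.

```bash
python3 -c "
from rig import ctrl
print(ctrl.job_done(),ctrl.read_force(),ctrl.read_ee_pos())"
```

```text
the job is handed in; nothing more can be done
the job is handed in; nothing more can be done
```

I moved the carousel to the leftmost dock, dropped it onto the pin, pressed the deck to its stop (about 19 N, underside at about 36 mm) and handed the job in while still holding it down; no verdict came back.

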